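Open the vial carousel over the green-capped vial

TASK

On the classroom desk stands a small sample carousel: a white block with four capped vials under a clear dial cover that has one slot with orange edges. Turn the cover by its black bar knob until the slot is over the vial with the green cap, so that the whole green cap lies within the slot and that vial could be lifted straight out, then let go of the knob. Leave the green-capped vial standing in its well.

Things in the scene. Friction and masses are not known exactly. Their poses are not given: they have to be found in the camera images.
- cover (a joint): Turn of the clear dial cover about its upright axis, rad, counter-clockwise from above positive. Starts near 0, the slot midway between the inner two vials; stops at -1.6 and +1.6. Light friction (0.06 N m), stays where left. The vials stand on a circle of 60 mm radius about the axis, at cover angles -1.2, -0.6, 0.6 and 1.2, colours (red, green, yellow, blue) in any order.
- cover_grip (a point): Point on the cover's axis inside the black bar knob at grip height, 22 mm above the cover's top, 14 mm below the knob's top. Bar 50 mm long, 16 wide, on a boss 52 mm across, 4 high. x: along the bar to the slot's middle, y: across it (grip so), z up. Cover: clear disc 152 mm across, 4 thick, top 60 mm above the desk, over a white block 158 mm square fixed to the desk; 40 mm around it is free.
- cover_opening (a point): Middle of the slot in the clear cover, 60 mm from the cover's axis, turning with it. The slot is a wedge with orange edges, open at the disc's rim: 41 degrees wide about the axis (43 mm wide at this point), from 36 mm radius out to the rim.
- vial_green: The vial with the green cap: white body, 17 mm diameter, 40 mm tall, standing upright in a well 16 mm deep (1 mm play) under the cover; origin at the centre of its underside, z up. Its top is 2 mm below the cover. Three like vials with red, yellow and blue caps stand in the other wells.

How it is judged:
By the outcome, as a careful person would: the job done as asked, in the order asked, and still so for the second after the job is handed in, with the robot touching nothing.
It also fails if it takes over 32 s, if anything falls off the work surface, if the arm or the gripper's body presses on something with over 40 N, if the wrist force passes 120 N, or if a joint passes its speed limit or range.

ROBOT

A 7-joint arm with a two-finger parallel gripper is mounted at the origin on the work surface. World frame = base frame: x ahead of the robot, y to its left, z up, the work surface at z = 0. Lengths are in m, angles in rad, forces in N, time in s.
With the tool pointing down it reaches from about 0.425 to 0.925 m from the base axis. Payload 6.8 kg.
Tool frame: the origin (TCP) lies between the finger pads; the fingertips stand finger_overhang ahead of it and the grasp point (between the pads) lies 6 mm ahead of it (finger_overhang is the distance from the TCP to the fingertips, in m); z points along the fingers, y is the line along which they close (so a half turn about z gives the same grasp; the last joint's range is limited). The gripper opens to 85 mm and grips with 20 to 120 N. Pads are 22 mm wide; open, the fingers measure 114 mm over their backs; the gripper's body (76 mm by 85 mm) begins 54 mm behind the grasp point. The pads swing forward as they close: fully open they stand 13 mm farther back than shut.
Start: joints at [-1.21, 0.477, 0.022, 1.555, -0.011, 1.109, -0.083], TCP at [0.305, 0.602, 0.256] pointing down, gripper open.
Joint ranges: [-2.96, 2.96], [-0.34, 2.1], [-1.41, 1.46], [0.24, 2.44], [-1.37, 4.51], [0.17, 1.92], [-2.96, 2.96]. Speed limits (rad/s): [2.39, 2.39, 3.14, 3.14, 3.14, 3.14, 3.14].

INTERFACE

Orientations are given as a unit quaternion [w, x, y, z].
In Python, from station import * gives the robot as it stands.
- The arm moves only by the tool drive_tool, never from a script. Its argument "increments" is a list of rows, each an object of numbers: "claw": the finger opening in m, from 0 to 0.0854; "dx", "dy", "dz": the shift along the tool's x, y, z in m; "wx", "wy", "wz": the turn, a rotation vector about the tool's x, y, z in degrees. A call has 1 to 20 rows; each row shifts and turns the commanded pose from where the row before left it, along the tool's axes as they then stand; what a row does not reach is not made up. A row lasts 1/8 s, in which the tool goes at most 62.5 mm and 10.7 degrees, less where a joint would pass 70% of its speed; a pose out of reach is approached as far as the arm can. A call with a gripper value outside its range is refused whole. The fingers move at their own pace and stop on an object; "newtons" is the grip in N (left out, the last holds). Time passes only in rows, so rows that do not move let the fingers close. It gives the time, the measured TCP pose, the force, the opening and the grip force at its end, in the units of the state.
- get_obs(): the state, without advancing time (a new reading comes with each control period).
- read_camera(name): name is "scene" or "side" or "wrist"; returns (picture, depth): 384x512x3 uint8, red, green, blue; 384x512 float32, m along the optical axis (not along the pixel's ray), 0 where there is no reading.
- calibration(name): a dict with "intrinsics" (3x3 intrinsics, pixels), "R" (3x3) and "t" (3): a world point X has camera coordinates R X + t; the wrist camera has in their place "mount" (4x4, takes a point from camera to tool coordinates, whose origin is the TCP and whose axes are the flange's). Camera axes: x right, y down, z forward; pixel columns grow to the right and rows downward; lengths in m; the calibration is good to about 2 mm. A picture is of the moment at which its call begins: read the wrist's pose just before it. calibration takes no time and is no camera call.
- hand_in(): hands the job in; it is judged then, once.
The state is a dict: "t": time; "q": joint angles; "joint_vel": joint speeds; "joint_torque": joint torques, N m; "eef_pos": TCP position; "tool_rot": TCP orientation; "contact_force": force on the tool from outside, world axes, zero at the start; "torque": the same for the moment, N m; "gripper_width": opening from 0.0 (shut) to 1.0 (fully open); "grasp_force": force on a finger pad.
Only numpy, scipy, OpenCV 4.12 (cv2) and the standard library are available. Lean on these libraries where they do the work, as an engineer would, in place of code of your own. Each camera call takes 0.05 s, during which the arm holds its last target. There are 200 camera calls.

## Working session

There is one attempt and no reset: what is moved stays moved. The work goes in short steps, Python scripts to look and compute and a tool call to move; the robot and the scene stay as the last step left them, time stands still between calls to the robot, and variables do not carry over. Pictures are saved under pics/ and viewed, at most 10 in all, crops included, and the job is handed in when it is done.

Besides the shell and the picture viewer there is one more tool, called after "Emit:" as name(argument=value, ...), one argument or row to a line, values as JSON. drive_tool: Moves the arm, as the interface text tells. Its arguments: {"type":"object","properties":{"increments":{"type":"array","items":{"type":"object","properties":{"claw":{"type":"number"},"dx":{"type":"number"},"dy":{"type":"number"},"dz":{"type":"number"},"wx":{"type":"number"},"wy":{"type":"number"},"wz":{"type":"number"}}}},"newtons":{"type":"number"}},"required":["increments"]}

```bash
mkdir -p pics; python3 - <<'E'
from station import *
import cv2,numpy as np
o=get_obs();print({k:np.round(o[k],3) for k in('t','eef_pos','tool_rot','gripper_width')})
a=[]
for n in("scene","side"):
    p,d=read_camera(n);np.savez(f'pics/{n}.npz',p=p,d=d);a.append(p)
    c=calibration(n);print(n,c)
print(calibration('wrist'))
try: print(finger_overhang)
except Exception as e: print(e)
cv2.imwrite('pics/a.png',cv2.resize(np.vstack(a)[:,:,::-1],None,fx=.78,fy=.78))
cv2.imwrite('pics/a0.png',a[0][:,:,::-1]);cv2.imwrite('pics/a1.png',a[1][:,:,::-1])
E
```

```text
{'t': np.float64(0.0), 'eef_pos': array([0.305, 0.602, 0.255]), 'tool_rot': array([-0.   ,  0.232,  0.973, -0.001]), 'gripper_width': np.float64(1.0)}
scene {'intrinsics': array([[362.73963021,   0.        , 257.15408902],
       [  0.        , 362.73963021, 190.33868443],
       [  0.        ,   0.        ,   1.        ]]), 'R': array([[-0.04155227,  0.99903717, -0.01407629],
       [ 0.71814957,  0.02006861, -0.69559934],
       [-0.69464711, -0.03901261, -0.71829201]]), 't': array([-0.02473576, -0.35534577,  1.12575128])}
side {'intrinsics': array([[421.73607088,   0.        , 251.88851476],
       [  0.        , 421.73607088, 198.51561312],
       [  0.        ,   0.        ,   1.        ]]), 'R': array([[ 0.90683483, -0.4212976 ,  0.01260638],
       [-0.21830234, -0.49505621, -0.84098956],
       [ 0.36054774,  0.75988662, -0.54090447]]), 't': array([-0.50733021,  0.22397177,  0.44101622])}
{'intrinsics': array([[288.76523615,   0.        , 255.28653659],
       [  0.        , 288.76523615, 191.27925574],
       [  0.        ,   0.        ,   1.        ]]), 'mount': array([[ 1.76310791e-03, -9.55382595e-01, -2.95365855e-01,
         7.55337109e-02],
       [ 9.99998189e-01,  1.47285237e-03,  1.20517384e-03,
         1.46738917e-04],
       [-7.16371815e-04, -2.95367445e-01,  9.55383462e-01,
        -1.17487009e-01],
       [ 0.00000000e+00,  0.00000000e+00,  0.00000000e+00,
         1.00000000e+00]])}
0.025
```

View pics/a.png

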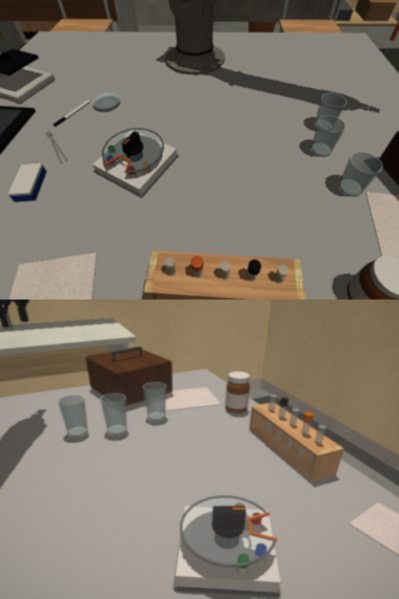

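The two views show the block in the scene picture near full-size pixel (172,200), with the green cap at about (143,191) and the slot pointing toward the camera between blue and yellow/red. Next I measure from both views.

```bash
cat >h.py <<'E'
import numpy as np,cv2
from station import *
from scipy.spatial.transform import Rotation as Ro
def ray(n,uv,z,o=None):
    c=calibration(n);uv=np.atleast_2d(uv).astype(float)
    d=np.c_[uv,np.ones(len(uv))]@np.linalg.inv(c["intrinsics"]).T
    if n=="wrist":
        M=c["mount"];w,x,y,q=o["tool_rot"];R=Ro.from_quat([x,y,q,w]).as_matrix()
        C=R@M[:3,3]+o["eef_pos"];D=d@(R@M[:3,:3]).T
    else: C=-c["R"].T@c["t"];D=d@c["R"]
    return C+D*((z-C[2])/D[:,2])[:,None]
def blobs(p,box,minA=6):
    x0,y0,x1,y1=box;h=cv2.cvtColor(p,cv2.COLOR_RGB2HSV)
    out={}
    for k,lo,hi in(("red",172,180),("orange",4,13),("red0",0,4),("yellow",16,34),("green",45,85),("blue",100,125)):
        m=cv2.inRange(h,(lo,120,40),(hi,255,255));mm=np.zeros_like(m);mm[y0:y1,x0:x1]=m[y0:y1,x0:x1]
        n,_,s,c=cv2.connectedComponentsWithStats(mm)
        out[k]=[(tuple(c[i].round(1)),int(s[i,4])) for i in range(1,n) if s[i,4]>=minA]
    return out
E
python3 - <<'E'
from h import *
for n,box in(("scene",(115,155,235,250)),("side",(215,245,365,370))):
    p=np.load(f'pics/{n}.npz')['p']
    for k,v in blobs(p,box).items():
        for c,A in v: print(n,k,c,A,ray(n,c,.060 if k=="orange" else .053)[0].round(3))
    h=cv2.cvtColor(p,cv2.COLOR_RGB2HSV);m=cv2.inRange(h[:,:,2],0,45);mm=np.zeros_like(m);x0,y0,x1,y1=box;mm[y0:y1,x0:x1]=m[y0:y1,x0:x1]
    nn,_,s,c=cv2.connectedComponentsWithStats(mm)
    for i in range(1,nn):
        if s[i,4]>40: print(n,'black',c[i],s[i],ray(n,c[i],.08)[0].round(3))
    x0,y0,x1,y1=box;cv2.imwrite(f'pics/c_{n}.png',cv2.resize(p[y0:y1,x0:x1,::-1],(500,400 if n=="scene" else 420),interpolation=cv2.INTER_CUBIC))
cv2.imwrite('pics/b.png',cv2.resize(np.hstack([cv2.resize(cv2.imread('pics/c_scene.png'),(500,400)),cv2.resize(cv2.imread('pics/c_side.png'),(500,400))]),(800,320)))
E
```

```text
scene orange (np.float64(162.2), np.float64(180.7)) 38 [ 0.53  -0.141  0.06 ]
scene orange (np.float64(154.1), np.float64(206.7)) 168 [ 0.599 -0.141  0.06 ]
scene red0 (np.float64(167.7), np.float64(215.5)) 22 [ 0.614 -0.113  0.053]
scene red0 (np.float64(168.5), np.float64(221.9)) 11 [ 0.629 -0.109  0.053]
scene yellow (np.float64(186.4), np.float64(210.3)) 30 [ 0.6   -0.081  0.053]
scene yellow (np.float64(188.8), np.float64(216.2)) 13 [ 0.614 -0.074  0.053]
scene green (np.float64(142.4), np.float64(190.7)) 43 [ 0.552 -0.177  0.053]
scene blue (np.float64(139.6), np.float64(201.9)) 24 [ 0.582 -0.174  0.053]
scene black [170.71333333 187.29833333] [157 169  27  37 600] [ 0.568 -0.112  0.08 ]
side orange (np.float64(305.0), np.float64(267.5)) 64 [ 0.592 -0.093  0.06 ]
side orange (np.float64(330.5), np.float64(289.5)) 315 [ 0.6  -0.14  0.06]
side red0 (np.float64(328.9), np.float64(284.3)) 51 [ 0.608 -0.126  0.053]
side black [288.71698113 288.68553459] [274 280  32  16 159] [ 0.543 -0.135  0.08 ]
```

View pics/b.png

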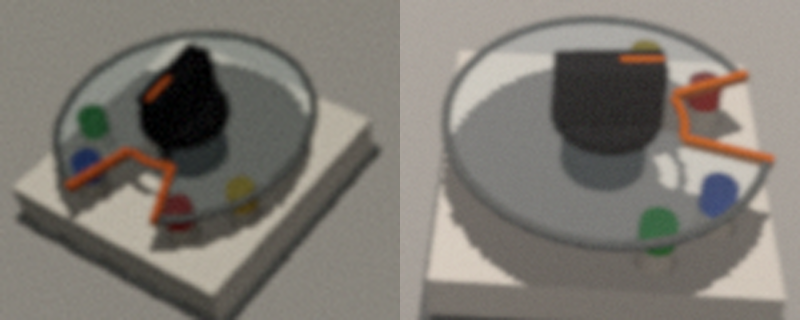

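Green sits at the clockwise end (about −1.2 rad), so the cover has to turn clockwise. I'll move above the carousel and look from close by.

Emit:
drive_tool(
  increments=[
    {"dx":-0.042,"dy":-0.041},
    {"dx":-0.042,"dy":-0.041},
    {"dx":-0.042,"dy":-0.041},
    {"dx":-0.042,"dy":-0.041},
    {"dx":-0.042,"dy":-0.041},
    {"dx":-0.042,"dy":-0.041},
    {"dx":-0.042,"dy":-0.041},
    {"dx":-0.042,"dy":-0.041},
    {"dx":-0.042,"dy":-0.041},
    {"dx":-0.042,"dy":-0.041},
    {"dx":-0.042,"dy":-0.041},
    {"dx":-0.042,"dy":-0.041},
    {"dx":-0.042,"dy":-0.041},
    {},
    {},
  ],
)

```text
schema error: expected keys claw, dx, dy, dz, wx, wy, wz
```

```bash
cat >look.py <<'E'
from h import *
import sys
o=get_obs();p,d=read_camera("wrist")
print({k:np.round(o[k],3) for k in('t','eef_pos','tool_rot','q')})
cv2.imwrite(sys.argv[1],p[:,:,::-1])
for k,v in blobs(p,(0,0,512,384),40).items():
    for c,A in v: print(k,c,A,ray("wrist",c,.060 if k=="orange" else .054,o)[0].round(4))
E
python3 look.py pics/w1.png
```

```text
{'t': np.float64(0.1), 'eef_pos': array([0.305, 0.602, 0.255]), 'tool_rot': array([-0.   ,  0.232,  0.973, -0.001]), 'q': array([-1.21 ,  0.478,  0.022,  1.556, -0.011,  1.109, -0.083])}
orange (np.float64(424.4), np.float64(293.6)) 287 [0.5425 0.7232 0.06  ]
orange (np.float64(333.3), np.float64(342.8)) 72 [0.563 0.59  0.06 ]
orange (np.float64(420.6), np.float64(372.2)) 814 [0.6662 0.68   0.06  ]
red0 (np.float64(423.2), np.float64(272.1)) 180 [0.5166 0.733  0.054 ]
blue (np.float64(442.5), np.float64(295.1)) 122 [0.5611 0.7452 0.054 ]
```

View pics/w1.png

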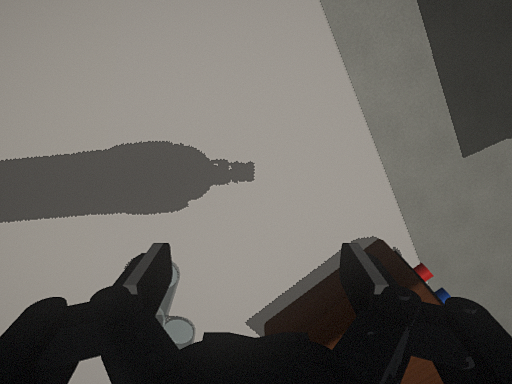

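The move was refused, since each row needs all the keys. That picture is therefore from the start pose: bare desk, a glass at (178,328) and a box at (330,310). Retrying the move.

Emit:
drive_tool(
  increments=[
    {"claw":0.085,"dx":-0.042,"dy":-0.041,"dz":0,"wx":0,"wy":0,"wz":0},
    {"claw":0.085,"dx":-0.042,"dy":-0.041,"dz":0,"wx":0,"wy":0,"wz":0},
    {"claw":0.085,"dx":-0.042,"dy":-0.041,"dz":0,"wx":0,"wy":0,"wz":0},
    {"claw":0.085,"dx":-0.042,"dy":-0.041,"dz":0,"wx":0,"wy":0,"wz":0},
    {"claw":0.085,"dx":-0.042,"dy":-0.041,"dz":0,"wx":0,"wy":0,"wz":0},
    {"claw":0.085,"dx":-0.042,"dy":-0.041,"dz":0,"wx":0,"wy":0,"wz":0},
    {"claw":0.085,"dx":-0.042,"dy":-0.041,"dz":0,"wx":0,"wy":0,"wz":0},
    {"claw":0.085,"dx":-0.042,"dy":-0.041,"dz":0,"wx":0,"wy":0,"wz":0},
    {"claw":0.085,"dx":-0.042,"dy":-0.041,"dz":0,"wx":0,"wy":0,"wz":0},
    {"claw":0.085,"dx":-0.042,"dy":-0.041,"dz":0,"wx":0,"wy":0,"wz":0},
    {"claw":0.085,"dx":-0.042,"dy":-0.041,"dz":0,"wx":0,"wy":0,"wz":0},
    {"claw":0.085,"dx":-0.042,"dy":-0.041,"dz":0,"wx":0,"wy":0,"wz":0},
    {"claw":0.085,"dx":-0.042,"dy":-0.041,"dz":0,"wx":0,"wy":0,"wz":0},
    {"claw":0.085,"dx":0,"dy":0,"dz":0,"wx":0,"wy":0,"wz":0},
    {"claw":0.085,"dx":0,"dy":0,"dz":0,"wx":0,"wy":0,"wz":0},
  ],
)

```text
t: 2.02
eef_pos: [0.5509, -0.1195, 0.2559]
tool_rot: [-0.001, 0.232, 0.973, 0.0]
contact_force: [0.1, -0.2, 0.0]
gripper_width: 0.994
grasp_force: 0.0
```

```bash
python3 look.py pics/w2.png
```

```text
{'t': np.float64(2.025), 'eef_pos': array([ 0.551, -0.12 ,  0.256]), 'tool_rot': array([-0.001,  0.232,  0.973,  0.   ]), 'q': array([-0.222,  0.307,  0.404,  1.848, -0.141,  1.016,  1.341])}
orange (np.float64(257.2), np.float64(199.7)) 64 [ 0.58   -0.1312  0.06  ]
orange (np.float64(275.8), np.float64(216.4)) 142 [ 0.6082 -0.121   0.06  ]
orange (np.float64(241.5), np.float64(219.1)) 121 [ 0.5932 -0.1583  0.06  ]
yellow (np.float64(303.6), np.float64(194.6)) 116 [ 0.6006 -0.0811  0.054 ]
blue (np.float64(118.6), np.float64(265.2)) 124 [ 0.581  -0.3264  0.054 ]
```

View pics/w2.png

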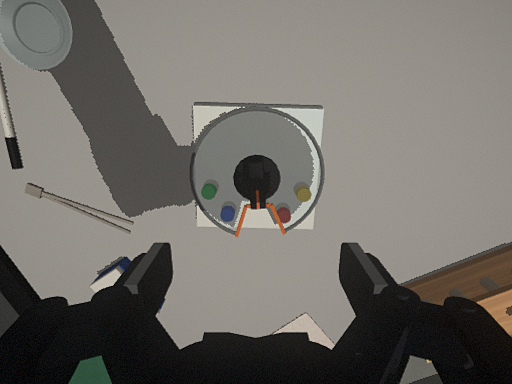

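From above, the knob is at (257,178) and the slot points down the image. The caps are green (209,191), blue (228,214), red (284,215) and yellow (303,194). I'll fit the axis from the four caps.

```bash
cat >fit.py <<'E'
from h import *
o=get_obs();p=cv2.imread('pics/w2.png')[:,:,::-1]
P=[]
for s in [(209,191),(228,214),(284,215),(303,194)]:   # refine by saturation blob about the seed
    x,y=s;h=cv2.cvtColor(np.ascontiguousarray(p[y-9:y+10,x-9:x+10]),cv2.COLOR_RGB2HSV).astype(float)
    c=h[9,9];dh=np.abs((h[...,0]-c[0]+90)%180-90);m=(dh<7)&(h[...,1]>90)
    yy,xx=np.nonzero(m);P.append((x-9+xx.mean(),y-9+yy.mean()));print(s,m.sum(),np.round(P[-1],1))
W=ray("wrist",P,.054,o)[:,:2]
z=.06*np.exp(1j*np.array([-1.2,-.6,.6,1.2]));w=W[:,0]+1j*W[:,1]
a=((w-w.mean())*np.conj(z-z.mean())).sum()/(abs(z-z.mean())**2).sum();b=w.mean()-a*z.mean()
print('scale',abs(a),'angle',np.degrees(np.angle(a)),'axis',b,'res mm',abs(w-a*z-b)*1e3)
w_,x,y,q=o["tool_rot"];R=Ro.from_quat([x,y,q,w_]).as_matrix()
print('yaw x',np.degrees(np.arctan2(R[1,0],R[0,0])),'tool delta',R.T@(np.r_[b.real,b.imag,.082]-o["eef_pos"]))
# disc rim / knob top check
g=ray("wrist",[(257,171)],.06,o)[0];print('rim centre',g)
E
python3 fit.py
```

```text
(209, 191) 172 [208.3 191. ]
(228, 214) 170 [227.1 213.3]
(284, 215) 149 [283.6 214.5]
(303, 194) 175 [302.9 193.3]
scale 0.9821105233825111 angle -28.061418090189015 axis (0.5540425543436135-0.11827186020146864j) res mm [0.07206734 0.11289807 0.43257657 0.33291661]
yaw x 153.22547695565208 tool delta [-0.00276927  0.00161378  0.17393301]
rim centre [ 0.54990812 -0.11528995  0.06      ]
```

Emit:
drive_tool(
  increments=[
    {"claw":0.06,"dx":-0.003,"dy":0.0015,"dz":0.04,"wx":0,"wy":0,"wz":0},
    {"claw":0.06,"dx":0,"dy":0,"dz":0.04,"wx":0,"wy":0,"wz":0},
    {"claw":0.06,"dx":0,"dy":0,"dz":0.04,"wx":0,"wy":0,"wz":0},
    {"claw":0.06,"dx":0,"dy":0,"dz":0.02,"wx":0,"wy":0,"wz":0},
    {"claw":0.06,"dx":0,"dy":0,"dz":0.012,"wx":0,"wy":0,"wz":0},
    {"claw":0.06,"dx":0,"dy":0,"dz":0.01,"wx":0,"wy":0,"wz":0},
    {"claw":0.06,"dx":0,"dy":0,"dz":0,"wx":0,"wy":0,"wz":0},
    {"claw":0.0,"dx":0,"dy":0,"dz":0,"wx":0,"wy":0,"wz":0},
    {"claw":0.0,"dx":0,"dy":0,"dz":0,"wx":0,"wy":0,"wz":0},
    {"claw":0.0,"dx":0,"dy":0,"dz":0,"wx":0,"wy":0,"wz":0},
    {"claw":0.0,"dx":0,"dy":0,"dz":0,"wx":0,"wy":0,"wz":0},
    {"claw":0.0,"dx":0,"dy":0,"dz":0,"wx":0,"wy":0,"wz":0},
  ],
  newtons=30,
)

```text
t: 3.58
eef_pos: [0.555, -0.1203, 0.0949]
tool_rot: [0.0, 0.232, 0.973, 0.0]
contact_force: [-0.7, -0.0, 6.7]
gripper_width: 0.182
grasp_force: 31.9
```

The opening is about 15.5 mm, so the bar is held. Turning clockwise by 70° in total.

Emit:
drive_tool(
  increments=[
    {"claw":0,"dx":0,"dy":0,"dz":0,"wx":0,"wy":0,"wz":4},
    {"claw":0,"dx":0,"dy":0,"dz":0,"wx":0,"wy":0,"wz":6},
    {"claw":0,"dx":0,"dy":0,"dz":0,"wx":0,"wy":0,"wz":7},
    {"claw":0,"dx":0,"dy":0,"dz":0,"wx":0,"wy":0,"wz":7},
    {"claw":0,"dx":0,"dy":0,"dz":0,"wx":0,"wy":0,"wz":7},
    {"claw":0,"dx":0,"dy":0,"dz":0,"wx":0,"wy":0,"wz":7},
    {"claw":0,"dx":0,"dy":0,"dz":0,"wx":0,"wy":0,"wz":7},
    {"claw":0,"dx":0,"dy":0,"dz":0,"wx":0,"wy":0,"wz":7},
    {"claw":0,"dx":0,"dy":0,"dz":0,"wx":0,"wy":0,"wz":7},
    {"claw":0,"dx":0,"dy":0,"dz":0,"wx":0,"wy":0,"wz":6},
    {"claw":0,"dx":0,"dy":0,"dz":0,"wx":0,"wy":0,"wz":5},
    {"claw":0,"dx":0,"dy":0,"dz":0,"wx":0,"wy":0,"wz":0},
    {"claw":0,"dx":0,"dy":0,"dz":0,"wx":0,"wy":0,"wz":0},
  ],
)

```text
t: 5.2
eef_pos: [0.5557, -0.1199, 0.0949]
tool_rot: [0.001, 0.748, 0.664, 0.001]
contact_force: [0.9, -0.5, 5.2]
gripper_width: 0.181
grasp_force: 31.9
```

```bash
python3 -c "
from h import *
o=get_obs();w,x,y,q=o['tool_rot'];R=Ro.from_quat([x,y,q,w]).as_matrix()
print('bar dir',np.degrees(np.arctan2(-R[1,0],-R[0,0])),o['torque'],o['contact_force'],'want -96.8')"
```

```text
bar dir -96.84568577645888 [ 0.0608695  -0.02141667 -0.02029811] [ 0.8743231  -0.48627554  5.15597765] want -96.8
```

Now I open the fingers, lift, and check.

Emit:
drive_tool(
  increments=[
    {"claw":0.06,"dx":0,"dy":0,"dz":0,"wx":0,"wy":0,"wz":0},
    {"claw":0.06,"dx":0,"dy":0,"dz":0,"wx":0,"wy":0,"wz":0},
    {"claw":0.06,"dx":0,"dy":0,"dz":0,"wx":0,"wy":0,"wz":0},
    {"claw":0.06,"dx":0,"dy":0,"dz":0,"wx":0,"wy":0,"wz":0},
    {"claw":0.06,"dx":0,"dy":0,"dz":-0.02,"wx":0,"wy":0,"wz":0},
    {"claw":0.06,"dx":0,"dy":0,"dz":-0.04,"wx":0,"wy":0,"wz":0},
    {"claw":0.06,"dx":0,"dy":0,"dz":-0.04,"wx":0,"wy":0,"wz":0},
    {"claw":0.06,"dx":0,"dy":0,"dz":-0.04,"wx":0,"wy":0,"wz":0},
    {"claw":0.06,"dx":0,"dy":0,"dz":0,"wx":0,"wy":0,"wz":0},
    {"claw":0.06,"dx":0,"dy":0,"dz":0,"wx":0,"wy":0,"wz":0},
  ],
)

```text
t: 6.45
eef_pos: [0.5544, -0.1199, 0.2347]
tool_rot: [-0.0, 0.748, 0.664, 0.0]
contact_force: [-0.1, 0.3, 0.2]
gripper_width: 0.703
grasp_force: 0.0
```

```bash
python3 look.py pics/w3.png; python3 -c "
import cv2;p=cv2.imread('pics/w3.png');cv2.imwrite('pics/w3c.png',cv2.resize(p[70:270,150:370],None,fx=2.5,fy=2.5))"
```

```text
{'t': np.float64(6.45), 'eef_pos': array([ 0.554, -0.12 ,  0.235]), 'tool_rot': array([-0.   ,  0.748,  0.664,  0.   ]), 'q': array([-0.519,  0.412,  0.812,  1.88 , -0.354,  0.998,  0.328])}
orange (np.float64(256.5), np.float64(202.1)) 83 [ 0.5527 -0.1464  0.06  ]
orange (np.float64(237.9), np.float64(222.0)) 141 [ 0.5298 -0.167   0.06  ]
orange (np.float64(274.6), np.float64(221.3)) 128 [ 0.5698 -0.1709  0.06  ]
yellow (np.float64(296.1), np.float64(134.6)) 162 [ 0.601  -0.0809  0.054 ]
green (np.float64(255.9), np.float64(226.1)) 186 [ 0.5485 -0.1768  0.054 ]
blue (np.float64(285.7), np.float64(219.6)) 89 [ 0.5824 -0.1729  0.054 ]
blue (np.float64(311.3), np.float64(318.4)) 314 [ 0.6026 -0.3095  0.054 ]
```

View pics/w3c.png

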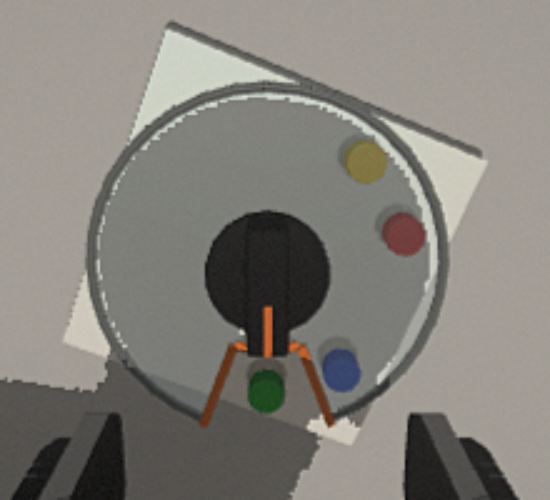

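The green cap, at (267,390) in the crop, lies centred between the orange edges. The gripper is clear, so I'm handing in.

```bash
python3 -c "
from station import *
print(hand_in())"
```

```text
the job is handed in; nothing more can be done
None
```

The slot is now centred over the green cap, the vial still stands in its well, and the knob is released with the gripper lifted clear; I handed the job in at about 6.5 s, and no verdict came back.

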